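# Tip the red spacer plate out of its pocket

## Task

Fetch the red spacer plate for this job. It lies flush in its pocket in the black holder: press down the end beside the white dot so that the plate tips and stays with its other end standing up out of the pocket, then grip that raised end, lift the plate out and set it down, without dropping it, so that it lies flat in the large empty bay of the steel job tray. Leave the blue plate as it is.

Things in the scene. Friction and masses are not known exactly. Their poses are not given: they have to be found in the camera images.
- plate_red: Red spacer plate 80 (x) x 40 (y) x 10 mm, about 90 g, origin at its centre; starts flush in an outer pocket, its x along the holder's x. Pressed 15 mm down at holder x = +30 mm, it tips over the step, slides into the well and stays, leaning 35 degrees. Its other end then stands up to 15 mm above the holder's top, at x = -25 to 0 mm: grip it there across its 40 mm width, fingers just above the top.
- plate_blue: Blue spacer plate of the same shape and size, flush in the other outer pocket; to be left alone. Origin at its centre.
- tip_tray: Fixed black holder, top 46 mm above the table, origin on its underside, x towards the press end (white dots at x = +55 mm). Spans x -55..62, y -97..97 mm. Pockets at y = -58, 0 (empty), 58 mm, 44 mm wide, x -41..48 mm; a plate rests centred at x = 0, leaving an 8 mm gap at the press end. Grey floor 10 mm below the top up to a step at x = +3 mm; beyond it a 37 mm deep well, yellow bottom.
- job_tray: Fixed shallow steel tray, open on top, rim 26 mm and inner floor 4 mm above the table. Origin on the underside, below the centre of the large empty bay, which is 132 (x) by 122 (y) mm inside; walls 4 mm. A narrow bay with three bolts adjoins it on the +x side (x = 70 to 121 mm).
There are look-alikes about, which are no part of the job. What is meant by the plate_red is not orange, and is the smaller of those in its own colour. Of the things that look like the job_tray, the smaller one is meant.

How it is judged (in metres and radians):
On the way:
1. the red plate is tipped up in its pocket: leaning more than 17 degrees, its centre within 35 mm of where it began, and no finger touching it (angle between plate_red's own z axis and vertical between 0.3 and 1.2 rad and distance of plate_red from where it was at the start of the episode below 0.035 m and contact force between the fingers and plate_red below 0.05 N), for 0.2 s.
At the end, for the whole second after the job is handed in: The red plate lies flat (within 10 degrees, either face up, its centre less than 14 mm above the table) within the large bay of the job tray, released and at rest (x of plate_red in the frame of job_tray between -0.066 and 0.066 m and y of plate_red in the frame of job_tray between -0.061 and 0.061 m and z of plate_red in the frame of job_tray below 0.014 m and (angle between plate_red's own z axis and vertical below 0.17 rad or angle between plate_red's own z axis and vertical above 2.97 rad) and linear speed of plate_red below 0.02 m/s and contact force between the fingers and plate_red below 0.05 N); the robot touches nothing.
It fails at once if the blue plate is moved by more than 15 mm or tilted by more than 10 degrees (distance of plate_blue from where it was at the start of the episode above 0.015 m or angle between plate_blue's own z axis and vertical above 0.17 rad).
It fails at once if the red plate is dropped: let go more than 100 mm above the table (height (world z) of plate_red above 0.1 m and contact force between the fingers and plate_red below 0.05 N).
It also fails if it takes over 42 s, if anything falls off the work surface, if the arm or the gripper's body presses on something with over 40 N, if the wrist force passes 120 N, or if a joint passes its speed limit or range.

## Robot

A 6-joint arm with a two-finger parallel gripper is mounted at the origin on the work surface. World frame = base frame: x ahead of the robot, y to its left, z up, the work surface at z = 0. Lengths are in mm, angles in rad, forces in N, time in s.
With the tool pointing down it reaches from about 350 to 950 mm from the base axis. Payload 17.4 kg.
Tool frame: the origin (TCP) lies on the centre line of the jaws, within the pads' length; the fingertips stand 14 mm ahead of it and the grasp point (between the pads) lies 5 mm behind it (env.tip_reach is the distance from the TCP to the fingertips, in mm); z points along the fingers, y is the line along which they close (so a half turn about z gives the same grasp; the last joint's range is limited). The gripper opens to 93 mm and grips with 3 to 60 N. Pads are 15 mm wide; open, the fingers measure 128 mm over their backs; the gripper's body (75 mm by 188 mm) begins 65 mm behind the grasp point.
Start: joints at [1.122, 0.116, 1.442, -0, 1.584, -0.038], TCP at [269.565, 618.844, 232.646] pointing down, gripper open.
Joint ranges: [-2.83, 2.83], [-0.83, 2.19], [0.07, 2.5], [-1.14, 4.28], [0.01, 3], [-2.97, 2.97]. Speed limits (rad/s): [1.89, 1.89, 2.22, 3.14, 3.14, 3.14].

## Interface

Orientations are given as a rotation vector (axis times angle).
In Python, from bench import state, camera, camera_info, env gives the robot as it stands.
- The arm moves only by the shell command python3 -m jog 'ROWS'. ROWS is JSON, a list of rows, each an object of numbers: "x", "y", "z": the shift along the tool's x, y, z in mm; "turn": the turn about the tool's z in degrees; "jaw": the closure, from -1 (fully open) to 1 (shut). In form: [{"x": .., "y": .., "z": .., "turn": .., "jaw": ..}, ...]. A call has 1 to 10 rows; each row is the pose to reach, as a shift and turn from the pose commanded when the call began, along the tool's axes at that moment; what a row does not reach only later rows make up. A row lasts 1/10 s, in which the tool goes at most 50 mm and 8.59 degrees, less where a joint would pass 70% of its speed; a pose out of reach is approached as far as the arm can. A call with a gripper value outside its range is refused whole. The fingers move at their own pace and stop on an object; the grip force is fixed at half the most. Time passes only in rows, so rows that repeat a pose let the fingers close. It gives the time, the measured TCP pose, the force, the opening and the grip force at its end, in the units of the state.
- state(): the state, without advancing time (a new reading comes with each control period).
- camera(name): name is "side" or "top" or "wrist"; returns the picture (420x560x3 uint8, red, green, blue); there is no depth.
- camera_info(name): a dict with "mtx" (3x3 intrinsics, pixels), "k1" (the pictures are not rectified: a ray, as slopes to the right and down, at radius r is drawn at 1 + k1 r^2 times it, then the intrinsics apply), "R" (3x3) and "t" (3): a world point X has camera coordinates R X + t; the wrist camera has in their place "hand_eye" (4x4, takes a point from camera to tool coordinates, whose origin is the TCP and whose axes are the flange's). Camera axes: x right, y down, z forward; pixel columns grow to the right and rows downward; lengths in mm; the calibration is good to about 2 mm. A picture is of the moment at which its call begins: read the wrist's pose just before it. camera_info takes no time and is no camera call.
- env.close_job(): hands the job in; it is judged then, once.
The state is a dict: "clock": time; "joint_positions": joint angles; "joint_vel": joint speeds; "joint_efforts": joint torques, N m; "ee_pos": TCP position; "tool_rot": TCP orientation; "contact_force": force on the tool from outside, world axes, zero at the start; "wrist_torque": the same for the moment, N m; "gripper_width": finger opening in mm; "gripper_force": force on a finger pad.
Only numpy, scipy, OpenCV 4.12 (cv2) and the standard library are available. Lean on these libraries where they do the work, as an engineer would, in place of code of your own. Each camera call takes 0.05 s, during which the arm holds its last target. There are 200 camera calls.

## Working session

There is one attempt and no reset: what is moved stays moved. The work goes in short steps, Python scripts to look and compute and a shell command to move; the robot and the scene stay as the last step left them, time stands still between calls to the robot, and variables do not carry over. Pictures are saved under pics/ and viewed, at most 10 in all, crops included, and the job is handed in when it is done.

```bash
mkdir -p pics; ls
python3 - <<'E'
from bench import *
import cv2,numpy as np
s=state();print(s)
for n in("top","side"):
    i=camera_info(n);print(n,i)
    cv2.imwrite(f"pics/{n}0.png",camera(n)[:,:,::-1])
print(camera_info("wrist"))
E
```

```text
pics
{'clock': 0.0, 'joint_positions': array([ 1.12220826e+00,  1.16494149e-01,  1.44229258e+00,  1.59197124e-05,
        1.58398187e+00, -3.77715776e-02]), 'joint_vel': array([-1.40554136e-03, -1.38119709e-03,  5.35208682e-04, -1.97487422e-04,
        7.57367266e-05,  2.85262611e-04]), 'joint_efforts': array([ 9.74985815e-04, -7.21260309e+01, -6.22605371e+01,  7.81021756e-02,
        2.37378170e-02, -1.01270873e-04]), 'ee_pos': array([269.46937435, 618.66874569, 231.88270426]), 'tool_rot': array([-6.40719412e-01, -3.07525670e+00,  1.78661954e-03]), 'contact_force': array([-0.81900014, -0.02332884, -0.20505592]), 'wrist_torque': array([-0.01046242,  0.03454985,  0.00082607]), 'gripper_force': 0.0, 'gripper_width': 93.24269111357225}
top {'mtx': array([[467.61772312,   0.        , 274.35943491],
       [  0.        , 467.61772312, 210.46765801],
       [  0.        ,   0.        ,   1.        ]]), 'k1': -0.128518901303486, 'R': array([[-0.01569674, -0.99976407, -0.01501403],
       [-0.98757086,  0.01785041, -0.15615746],
       [ 0.15638863,  0.01237626, -0.98761806]]), 't': array([-
[... 292 characters left out ...]
      [-0.24992201, -0.66290856, -0.70575579],
       [ 0.22169426,  0.67034773, -0.70815646]]), 't': array([-445.05942171,  126.65887593, 1126.19323157])}
{'mtx': array([[309.6605724 ,   0.        , 279.75223221],
       [  0.        , 309.6605724 , 208.67523954],
       [  0.        ,   0.        ,   1.        ]]), 'k1': -0.07154077855311564, 'hand_eye': array([[-2.39045935e-04, -9.55653227e-01, -2.94494233e-01,
         8.09078730e+01],
       [ 9.99999782e-01, -4.72001411e-05, -6.58549111e-04,
        -2.97962415e-01],
       [ 6.15444413e-04, -2.94494327e-01,  9.55653030e-01,
        -1.52881811e+02],
       [ 0.00000000e+00,  0.00000000e+00,  0.00000000e+00,
         1.00000000e+00]])}
```

View pics/top0.png

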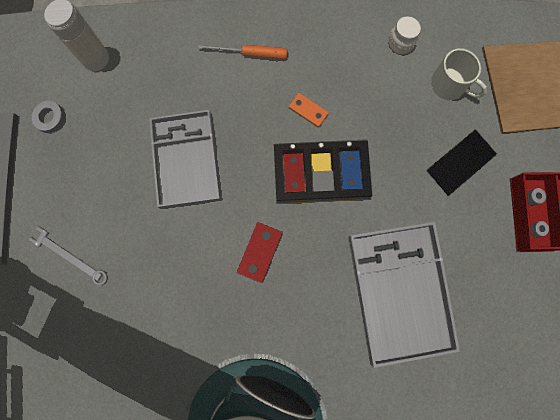

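View pics/side0.png

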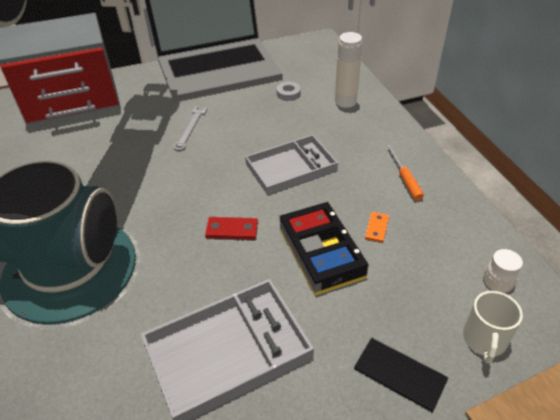

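The top view shows these candidates:
- **Red:** plate in holder (294,172), loose red plate (260,252) and orange plate (308,109). The holder one is meant: it is red, it lies in a pocket, and it is smaller than the loose one.
- **Trays:** (186,160) and (405,295). The smaller one, at (186,160), is meant.

I'll confirm this in an enlarged crop and measure from it.

```bash
cat > h.py <<'E'
from bench import *
import cv2,numpy as np
from scipy.spatial.transform import Rotation as Ro
def p2w(name,uv,z):
    i=camera_info(name);uv=np.array(uv,float).reshape(-1,1,2)
    n=cv2.undistortPoints(uv,i["mtx"],np.array([i["k1"],0,0,0.]))[:,0]
    d=np.c_[n,np.ones(len(n))]@i["R"]; c=-i["R"].T@i["t"]
    return c+d*((z-c[2])/d[:,2])[:,None]
def w2p(name,X):
    i=camera_info(name)
    return cv2.projectPoints(np.array(X,float).reshape(-1,3),cv2.Rodrigues(i["R"])[0],i["t"],i["mtx"],np.array([i["k1"],0,0,0.]))[0][:,0]
def totool(dw): # world shift -> tool axes (mm)
    return Ro.from_rotvec(state()["tool_rot"]).inv().apply(dw)
E
python3 - <<'E'
from h import *
im=cv2.imread("pics/top0.png")
c=im[90:220,140:380]
cv2.imwrite("pics/crop.png",cv2.resize(c,None,fx=3.333,fy=3.333,interpolation=cv2.INTER_CUBIC))
hsv=cv2.cvtColor(im,cv2.COLOR_BGR2HSV)
def blobs(m,off,z,nm):
    n,l,st,ce=cv2.connectedComponentsWithStats(m.astype(np.uint8))
    for k in range(1,n):
        if st[k,4]>8: print(nm,ce[k]+off,st[k,4],p2w("top",ce[k]+off,z)[0])
x0,y0=272,138;s=hsv[138:205,272:375].astype(int)
blobs((s[...,2]>150)&(s[...,1]<60),(x0,y0),46,"dot/white")
blobs(((s[...,0]<8)|(s[...,0]>172))&(s[...,1]>120)&(s[...,2]>50),(x0,y0),46,"red")
blobs((s[...,0]>100)&(s[...,0]<130)&(s[...,1]>100)&(s[...,2]>50),(x0,y0),46,"blue")
E
```

```text
dot/white [320.61538462 144.38461538] 13 [ 566.01407382 -142.90541244   46.        ]
dot/white [348.5        143.28571429] 14 [ 567.47990209 -200.30506962   46.        ]
dot/white [292.46153846 145.84615385] 13 [563.92037905 -85.15914753  46.        ]
red [293.91486291 172.31601732] 693 [508.1826226  -86.83024484  46.        ]
blue [350.90285714 169.91142857] 700 [ 511.2157517  -202.66355021   46.        ]
```

View pics/crop.png

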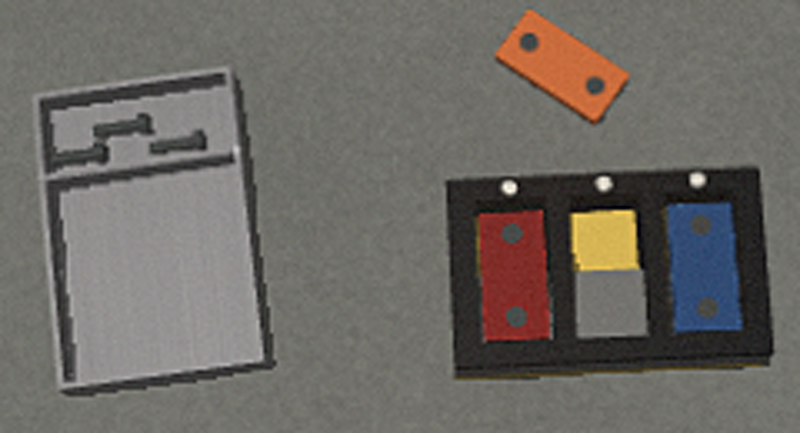

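The crop confirms both. The red plate sits in the holder's left pocket with its dot at the top of the image, and the small steel tray's bay is at the left. Next I'll compute the poses and the first move.

Run:
```python
from h import *
cr=lambda P:np.array(P)/3.333+[140,90]
# side cross-check of holder dots
a=cv2.imread("pics/side0.png");s=a[200:300,275:375].astype(int)
m=(s.min(2)>170).astype(np.uint8);n,l,st,ce=cv2.connectedComponentsWithStats(m)
for k in range(1,n):
    if st[k,4]>4: print("side white",ce[k]+[275,200],p2w("side",ce[k]+[275,200],46)[0].round(1))
print("tray rim outer TL TR BR BL, divider L R\n",p2w("top",cr([[36,94],[231,68],[272,362],[62,388],[46,180],[237,153]]),26).round(1))
print("tray side rim",p2w("side",[[246,162],[313,138],[337,164],[272,191]],[26]).round(1))
R=Ro.from_rotvec(state()["tool_rot"]).as_matrix();print(R.round(3))
ex=np.array([.9995,.031,0]);P=np.array([508.5,-86.6,0])+30*ex
t=state()["ee_pos"]
print("target",P,"dtool",totool(P+[0,0,120]-t).round(1))
```

```text
side white [332.2 213. ] [563.7 -85.4  46. ]
side white [344. 231.] [ 565.8 -143.2   46. ]
side white [356.54545455 250.63636364] [ 567.3 -201.8   46. ]
side white [275.66666667 290.        ] [ 379.8 -237.4   46. ]
side white [279.71428571 296.71428571] [ 382.  -254.8   46. ]
tray rim outer TL TR BR BL, divider L R
 [[639.3 216.4  26. ]
 [652.8  89.8  26. ]
 [460.5  62.3  26. ]
 [446.7 193.5  26. ]
 [581.2 207.7  26. ]
 [595.6  85.2  26. ]]
tray side rim [[442.7 171.1  26. ]
 [634.7 201.5  26. ]
 [650.9  83.5  26. ]
 [469.3  48.3  26. ]]
[[-0.917  0.399 -0.   ]
 [ 0.399  0.917 -0.001]
 [ 0.    -0.001 -1.   ]]
target [538.485 -85.67    0.   ] dtool [-527.9 -538.2  112.5]
```

```bash
python3 -m jog '[{"x":-528,"y":-538,"z":80,"turn":-25.3,"jaw":1},{"x":-528,"y":-538,"z":80,"turn":-25.3,"jaw":1},{"x":-528,"y":-538,"z":80,"turn":-25.3,"jaw":1},{"x":-528,"y":-538,"z":80,"turn":-25.3,"jaw":1},{"x":-528,"y":-538,"z":80,"turn":-25.3,"jaw":1},{"x":-528,"y":-538,"z":80,"turn":-25.3,"jaw":1},{"x":-528,"y":-538,"z":80,"turn":-25.3,"jaw":1},{"x":-528,"y":-538,"z":80,"turn":-25.3,"jaw":1},{"x":-528,"y":-538,"z":80,"turn":-25.3,"jaw":1},{"x":-528,"y":-538,"z":80,"turn":-25.3,"jaw":1}]'
cat >> h.py <<'E'
def plan(P,ang=1.77):
    "tool shift to world P, and turn so tool y is at ang+90"
    s=state();R=Ro.from_rotvec(s["tool_rot"]).as_matrix()
    a=np.degrees(np.arctan2(R[1,1],R[0,1]));d=(ang+90-a+90)%180-90
    print("t",round(s["clock"],2),"pos",s["ee_pos"].round(1),"q6",s["joint_positions"][5].round(2),"F",s["contact_force"].round(1),"w",round(s["gripper_width"],1),round(s["gripper_force"],1),"down",R[:,2].round(3),"shift",totool(np.array(P,float)-s["ee_pos"]).round(1),"turn",round(-d,2))
E
python3 -c "
from h import *
plan([538.5,-85.7,100])"
```

```text
clock: 1.1
ee_pos: [447.2, 152.5, 179.6]
tool_rot: [-0.049, 3.141, 0.0]
contact_force: [0.9, 0.9, -0.9]
gripper_width: 17.4
gripper_force: 0.0
t 1.1 pos [447.2 152.5 179.6] q6 -1.33 F [ 0.9  0.9 -0.9] w 17.4 0.0 down [ 0.  0. -1.] shift [ -83.8 -240.9   79.6] turn 0.01
```

```bash
python3 -m jog '[{"x":-83.8,"y":-240.9,"z":79,"jaw":1},{"x":-83.8,"y":-240.9,"z":79,"jaw":1},{"x":-83.8,"y":-240.9,"z":79,"jaw":1},{"x":-83.8,"y":-240.9,"z":79,"jaw":1},{"x":-83.8,"y":-240.9,"z":79,"jaw":1},{"x":-83.8,"y":-240.9,"z":79,"jaw":1},{"x":-83.8,"y":-240.9,"z":79,"jaw":1},{"x":-83.8,"y":-240.9,"z":79,"jaw":1},{"x":-83.8,"y":-240.9,"z":79,"jaw":1},{"x":-83.8,"y":-240.9,"z":79,"jaw":1}]'
python3 -c "
from h import *
plan([538.5,-85.7,100])
plan([538.5,-85.7,46+14])
cv2.imwrite('pics/w1.png',camera('wrist')[:,:,::-1])"
```

```text
t 1.1 pos [447.2 152.5 179.6] q6 -1.33 F [ 0.9  0.9 -0.9] w 17.4 0.0 down [ 0.  0. -1.] shift [ -83.8 -240.9   79.6] turn 0.01
t 1.1 pos [447.2 152.5 179.6] q6 -1.33 F [ 0.9  0.9 -0.9] w 17.4 0.0 down [ 0.  0. -1.] shift [ -83.8 -240.9  119.6] turn 0.01invalid input at $[0]: expected keys x, y, z, turn, jaw
```

View pics/w1.png

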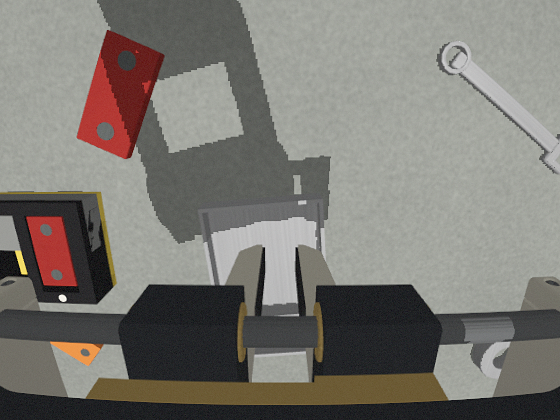

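The move was refused because every key is required. The picture therefore shows the arm still over the tray, with the holder at the left (60,250). I'll resend the rows with all keys.

```bash
python3 -m jog '[{"x":-83.8,"y":-240.9,"z":79,"turn":0,"jaw":1},{"x":-83.8,"y":-240.9,"z":79,"turn":0,"jaw":1},{"x":-83.8,"y":-240.9,"z":79,"turn":0,"jaw":1},{"x":-83.8,"y":-240.9,"z":79,"turn":0,"jaw":1},{"x":-83.8,"y":-240.9,"z":79,"turn":0,"jaw":1},{"x":-83.8,"y":-240.9,"z":79,"turn":0,"jaw":1},{"x":-83.8,"y":-240.9,"z":79,"turn":0,"jaw":1},{"x":-83.8,"y":-240.9,"z":79,"turn":0,"jaw":1},{"x":-83.8,"y":-240.9,"z":79,"turn":0,"jaw":1},{"x":-83.8,"y":-240.9,"z":79,"turn":0,"jaw":1}]'
python3 -c "
from h import *
plan([538.5,-85.7,46])
cv2.imwrite('pics/w2.png',camera('wrist')[:,:,::-1])"
```

```text
clock: 2.15
ee_pos: [538.3, -82.6, 101.5]
tool_rot: [-0.051, 3.14, -0.0]
contact_force: [-0.0, 0.2, -1.2]
gripper_width: 0.6
gripper_force: 0.0
t 2.15 pos [538.3 -82.6 101.5] q6 -1.8 F [-0.   0.2 -1.2] w 0.6 0.0 down [ 0.001 -0.    -1.   ] shift [-0.  -3.1 55.5] turn 0.08
```

View pics/w2.png

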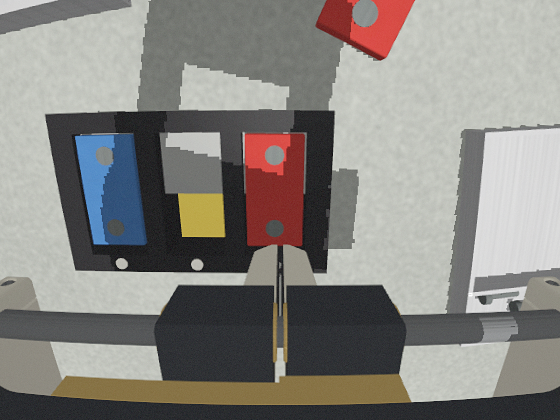

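The fingers (u≈281) are about 3 mm to the +y side of the plate's centreline (u≈274), which is the remaining motion lag. I'll settle, go down close, and re-check.

```bash
python3 -m jog '[{"x":0,"y":0,"z":0,"turn":0,"jaw":1},{"x":0,"y":0,"z":20,"turn":0,"jaw":1},{"x":0,"y":0,"z":32,"turn":0,"jaw":1},{"x":0,"y":0,"z":32,"turn":0,"jaw":1},{"x":0,"y":0,"z":32,"turn":0,"jaw":1}]'
python3 -c "
from h import *
plan([538.5,-85.7,45])"
```

```text
clock: 2.7
ee_pos: [538.3, -83.7, 69.1]
tool_rot: [0.049, -3.141, -0.0]
contact_force: [-0.3, 0.6, -0.7]
gripper_width: 0.7
gripper_force: 0.0
t 2.7 pos [538.3 -83.7  69.1] q6 -1.8 F [-0.3  0.6 -0.7] w 0.7 0.0 down [-0.  0. -1.] shift [-0.1 -2.  24.1] turn 0.0
```

```bash
python3 -m jog '[{"x":0,"y":-2,"z":0,"turn":0,"jaw":1},{"x":0,"y":-2,"z":5,"turn":0,"jaw":1},{"x":0,"y":-2,"z":10,"turn":0,"jaw":1},{"x":0,"y":-2,"z":14,"turn":0,"jaw":1},{"x":0,"y":-2,"z":18,"turn":0,"jaw":1},{"x":0,"y":-2,"z":22,"turn":0,"jaw":1},{"x":0,"y":-2,"z":24.5,"turn":0,"jaw":1},{"x":0,"y":-2,"z":24.5,"turn":0,"jaw":1},{"x":0,"y":-2,"z":24.5,"turn":0,"jaw":1}]'
python3 -c "
from h import *
plan([538.5,-85.7,45])"
```

```text
clock: 3.6
ee_pos: [539.3, -85.9, 45.2]
tool_rot: [-0.048, 3.139, -0.001]
contact_force: [2.7, -0.2, 6.3]
gripper_width: 0.2
gripper_force: 3.3
t 3.6 pos [539.3 -85.9  45.2] q6 -1.81 F [ 2.7 -0.2  6.3] w 0.2 3.3 down [ 0.002 -0.    -1.   ] shift [0.8 0.2 0.2] turn -0.01
```

```bash
python3 -m jog '[{"x":0,"y":0,"z":-5,"turn":0,"jaw":1},{"x":0,"y":0,"z":-15,"turn":0,"jaw":1},{"x":0,"y":0,"z":-30,"turn":0,"jaw":1},{"x":0,"y":0,"z":-80,"turn":0,"jaw":0},{"x":0,"y":0,"z":-80,"turn":0,"jaw":0},{"x":0,"y":0,"z":-80,"turn":0,"jaw":0},{"x":0,"y":0,"z":-80,"turn":0,"jaw":0}]'
python3 -c "
from h import *
plan([508.5-12,-87,48+14])
w=camera('wrist')[:,:,::-1][60:320];s=camera('side')[:,:,::-1][190:310,260:400]
s=cv2.resize(s,(560,480));cv2.imwrite('pics/v3.png',cv2.resize(np.vstack([w,s]),None,fx=.8,fy=.8))"
```

```text
clock: 4.3
ee_pos: [538.1, -85.7, 124.3]
tool_rot: [0.048, -3.141, -0.0]
contact_force: [-0.1, 0.3, 0.0]
gripper_width: 27.8
gripper_force: 0.0
t 4.3 pos [538.1 -85.7 124.3] q6 -1.81 F [-0.1  0.3  0. ] w 27.8 0.0 down [-0.  0. -1.] shift [41.6  0.  62.3] turn -0.01
```

View pics/v3.png

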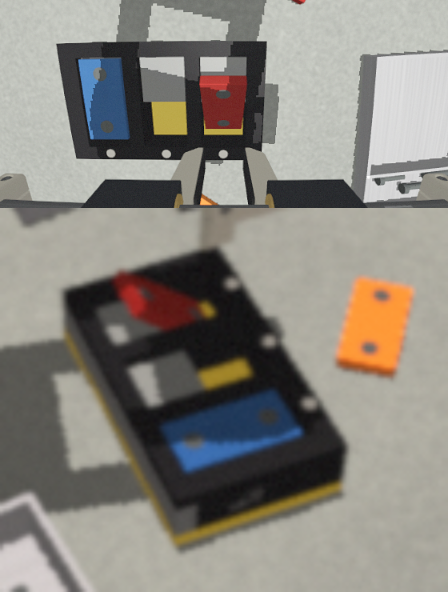

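The plate is tipped. In the side crop its left end stands up red above the holder, and in the wrist crop that raised end is at (222,82). Next I'll move over it with the jaws part open and go down so the fingertips are just above the top.

```bash
python3 -m jog '[{"x":40.6,"y":0,"z":0,"turn":0,"jaw":-0.4},{"x":40.6,"y":0,"z":0,"turn":0,"jaw":-0.4},{"x":40.6,"y":0,"z":0,"turn":0,"jaw":-0.4},{"x":40.6,"y":0,"z":20,"turn":0,"jaw":-0.4},{"x":40.6,"y":0,"z":40,"turn":0,"jaw":-0.4},{"x":40.6,"y":0,"z":55,"turn":0,"jaw":-0.4},{"x":40.6,"y":0,"z":60,"turn":0,"jaw":-0.4},{"x":40.6,"y":0,"z":60,"turn":0,"jaw":-0.4},{"x":40.6,"y":0,"z":60,"turn":0,"jaw":-0.4}]'
python3 -c "
from h import *
plan([497.5,-87,62.5])
w=camera('wrist')[:,:,::-1];s=camera('side')[:,:,::-1][170:310,230:400]
s=cv2.resize(s,(510,420));cv2.imwrite('pics/v4.png',cv2.resize(np.hstack([w,s]),None,fx=.74,fy=.74))"
```

```text
clock: 5.3
ee_pos: [498.2, -87.1, 65.0]
tool_rot: [-0.048, 3.141, -0.0]
contact_force: [-0.1, 0.8, 0.3]
gripper_width: 64.8
gripper_force: 0.0
t 5.3 pos [498.2 -87.1  65. ] q6 -1.83 F [-0.1  0.8  0.3] w 64.8 0.0 down [ 0.001 -0.    -1.   ] shift [0.7 0.1 2.5] turn -0.01
```

View pics/v4.png

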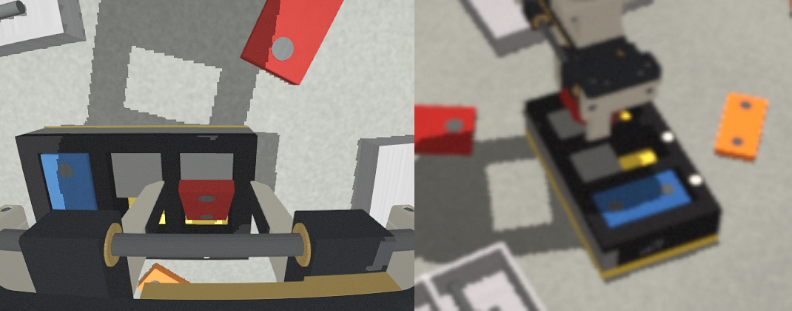

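The raised end (206,195 in the left image) lies between the fingers. Go down 2.5 mm more and close.

```bash
python3 -m jog '[{"x":0,"y":0,"z":2.3,"turn":0,"jaw":-0.4},{"x":0,"y":0,"z":2.3,"turn":0,"jaw":-0.4},{"x":0,"y":0,"z":2.3,"turn":0,"jaw":1},{"x":0,"y":0,"z":2.3,"turn":0,"jaw":1},{"x":0,"y":0,"z":2.3,"turn":0,"jaw":1},{"x":0,"y":0,"z":2.3,"turn":0,"jaw":1},{"x":0,"y":0,"z":2.3,"turn":0,"jaw":1},{"x":0,"y":0,"z":2.3,"turn":0,"jaw":1}]'
```

```text
clock: 6.2
ee_pos: [497.8, -87.0, 62.1]
tool_rot: [-0.048, 3.141, 0.0]
contact_force: [-0.5, 1.0, -0.2]
gripper_width: 39.5
gripper_force: 30.0
```

```bash
python3 -m jog '[{"x":0,"y":0,"z":-4,"turn":0,"jaw":1},{"x":0.5,"y":0,"z":-8,"turn":0,"jaw":1},{"x":1,"y":0,"z":-14,"turn":0,"jaw":1},{"x":1,"y":0,"z":-22,"turn":0,"jaw":1},{"x":1,"y":0,"z":-32,"turn":0,"jaw":1},{"x":1,"y":0,"z":-42,"turn":0,"jaw":1},{"x":1,"y":0,"z":-52,"turn":0,"jaw":1},{"x":1,"y":0,"z":-60,"turn":0,"jaw":1},{"x":1,"y":0,"z":-66,"turn":0,"jaw":1},{"x":1,"y":0,"z":-66,"turn":0,"jaw":1}]'
python3 -c "
from h import *
plan([498,137,125],6.7)
w=camera('wrist')[:,:,::-1];s=camera('side')[:,:,::-1][120:260,230:400]
s=cv2.resize(s,(510,420));cv2.imwrite('pics/v5.png',cv2.resize(np.hstack([w,s]),None,fx=.74,fy=.74))"
```

```text
clock: 7.2
ee_pos: [497.1, -87.1, 129.0]
tool_rot: [-0.048, 3.14, -0.0]
contact_force: [0.3, 0.3, -1.6]
gripper_width: 39.9
gripper_force: 30.0
t 7.2 pos [497.1 -87.1 129. ] q6 -1.83 F [ 0.3  0.3 -1.6] w 39.9 30.0 down [ 0.001 -0.    -1.   ] shift [ -7.8 224.    4. ] turn -4.93
```

View pics/v5.png

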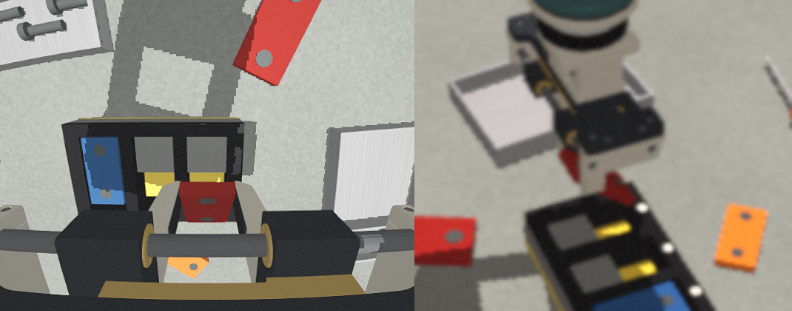

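The plate is held at its lean and clear of the holder, with the blue plate undisturbed. Now carry it over the bay, 222 mm in tool y.

```bash
python3 -m jog '[{"x":-2,"y":20,"z":0,"turn":-1,"jaw":1},{"x":-4,"y":50,"z":0,"turn":-2,"jaw":1},{"x":-6,"y":85,"z":0,"turn":-3,"jaw":1},{"x":-8,"y":120,"z":0,"turn":-4,"jaw":1},{"x":-10,"y":155,"z":0,"turn":-4.9,"jaw":1},{"x":-12,"y":185,"z":0,"turn":-4.9,"jaw":1},{"x":-14.4,"y":208,"z":0,"turn":-4.9,"jaw":1},{"x":-14.4,"y":222,"z":0,"turn":-4.9,"jaw":1},{"x":-14.4,"y":222,"z":0,"turn":-4.9,"jaw":1},{"x":-14.4,"y":222,"z":0,"turn":-4.9,"jaw":1}]'
python3 -c "
from h import *
plan([504.6,135.2,60],6.7)
w=camera('wrist')[:,:,::-1];s=camera('side')[:,:,::-1][80:220,230:400]
s=cv2.resize(s,(510,420));cv2.imwrite('pics/v6.png',cv2.resize(np.hstack([w,s]),None,fx=.74,fy=.74))"
```

```text
clock: 8.3
ee_pos: [504.2, 134.8, 127.8]
tool_rot: [0.183, -3.136, 0.001]
contact_force: [-0.6, 0.4, -0.5]
gripper_width: 40.0
gripper_force: 30.0
t 8.3 pos [504.2 134.8 127.8] q6 -1.47 F [-0.6  0.4 -0.5] w 40.0 30.0 down [-0.001 -0.    -1.   ] shift [-0.5  0.4 67.8] turn -0.02
```

View pics/v6.png

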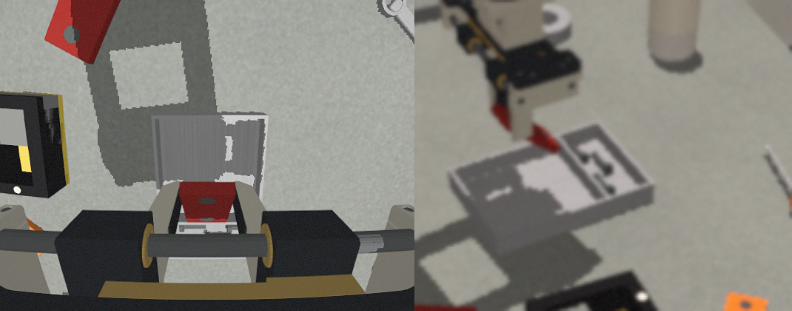

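The plate is centred between the tray's side walls and clear of the divider. Lower it until its low edge meets the floor.

```bash
python3 -m jog '[{"x":0,"y":0,"z":15,"turn":0,"jaw":1},{"x":0,"y":0,"z":32,"turn":0,"jaw":1},{"x":0,"y":0,"z":46,"turn":0,"jaw":1},{"x":0,"y":0,"z":56,"turn":0,"jaw":1},{"x":0,"y":0,"z":61,"turn":0,"jaw":1},{"x":0,"y":0,"z":64,"turn":0,"jaw":1},{"x":0,"y":0,"z":66,"turn":0,"jaw":1},{"x":0,"y":0,"z":66,"turn":0,"jaw":1}]'
python3 -m jog '[{"x":0,"y":0,"z":1,"turn":0,"jaw":1},{"x":0,"y":0,"z":2,"turn":0,"jaw":1},{"x":0,"y":0,"z":3,"turn":0,"jaw":1},{"x":0,"y":0,"z":3,"turn":0,"jaw":1}]'
```

```text
clock: 9.2
ee_pos: [504.5, 135.3, 62.3]
tool_rot: [-0.183, 3.136, 0.0]
contact_force: [0.2, -0.5, -0.5]
gripper_width: 39.7
gripper_force: 30.0
clock: 9.6
ee_pos: [504.3, 135.3, 59.0]
tool_rot: [0.183, -3.136, -0.0]
contact_force: [-1.1, -0.0, -1.1]
gripper_width: 39.4
gripper_force: 30.0
```

```bash
python3 -m jog '[{"x":0,"y":0,"z":1,"turn":0,"jaw":1},{"x":0,"y":0,"z":2,"turn":0,"jaw":1},{"x":0,"y":0,"z":3,"turn":0,"jaw":1},{"x":0,"y":0,"z":4,"turn":0,"jaw":1},{"x":0,"y":0,"z":5,"turn":0,"jaw":1},{"x":0,"y":0,"z":5,"turn":0,"jaw":1}]'
```

```text
clock: 10.2
ee_pos: [504.4, 135.3, 55.0]
tool_rot: [-0.183, 3.136, -0.0]
contact_force: [-6.7, -2.7, 12.9]
gripper_width: 39.6
gripper_force: 30.0
```

The low edge is on the floor (13 N). Lower a little more so the plate pivots in the pads, then check the force.

```bash
python3 -m jog '[{"x":0,"y":0,"z":1,"turn":0,"jaw":1},{"x":0,"y":0,"z":2,"turn":0,"jaw":1},{"x":0,"y":0,"z":3,"turn":0,"jaw":1},{"x":0,"y":0,"z":4,"turn":0,"jaw":1},{"x":0,"y":0,"z":5,"turn":0,"jaw":1},{"x":0,"y":0,"z":6,"turn":0,"jaw":1}]'
```

```text
clock: 10.8
ee_pos: [504.4, 135.3, 48.9]
tool_rot: [-0.183, 3.136, 0.0]
contact_force: [-5.9, -1.6, 10.0]
gripper_width: 39.8
gripper_force: 30.0
```

It pivots at a steady 10 N, so continue.

```bash
python3 -m jog '[{"x":0,"y":0,"z":1.5,"turn":0,"jaw":1},{"x":0,"y":0,"z":3,"turn":0,"jaw":1},{"x":0,"y":0,"z":4.5,"turn":0,"jaw":1},{"x":0,"y":0,"z":6,"turn":0,"jaw":1},{"x":0,"y":0,"z":7.5,"turn":0,"jaw":1},{"x":0,"y":0,"z":9,"turn":0,"jaw":1},{"x":0,"y":0,"z":10.5,"turn":0,"jaw":1},{"x":0,"y":0,"z":12,"turn":0,"jaw":1}]'
python3 -m jog '[{"x":0,"y":0,"z":1.5,"turn":0,"jaw":1},{"x":0,"y":0,"z":3,"turn":0,"jaw":1},{"x":0,"y":0,"z":4.5,"turn":0,"jaw":1},{"x":0,"y":0,"z":6,"turn":0,"jaw":1},{"x":0,"y":0,"z":6,"turn":0,"jaw":1}]'
```

```text
clock: 11.6
ee_pos: [504.4, 135.3, 36.5]
tool_rot: [-0.183, 3.136, 0.0]
contact_force: [-4.2, -0.4, 6.5]
gripper_width: 39.6
gripper_force: 30.0
clock: 12.1
ee_pos: [504.4, 135.3, 30.3]
tool_rot: [-0.183, 3.136, 0.0]
contact_force: [-2.5, -0.8, 5.0]
gripper_width: 39.5
gripper_force: 30.0
```

```bash
python3 -m jog '[{"x":0,"y":0,"z":0,"turn":0,"jaw":-0.25},{"x":0,"y":0,"z":0,"turn":0,"jaw":-0.25},{"x":0,"y":0,"z":0,"turn":0,"jaw":-0.25},{"x":0,"y":0,"z":0,"turn":0,"jaw":-0.25},{"x":0,"y":0,"z":-20,"turn":0,"jaw":-0.25},{"x":0,"y":0,"z":-60,"turn":0,"jaw":-0.25},{"x":0,"y":0,"z":-110,"turn":0,"jaw":-0.25},{"x":0,"y":0,"z":-150,"turn":0,"jaw":-0.25},{"x":0,"y":0,"z":-150,"turn":0,"jaw":-0.25},{"x":0,"y":0,"z":-150,"turn":0,"jaw":-0.25}]'
python3 -c "
from h import *
w=camera('wrist')[:,:,::-1];s=camera('side')[:,:,::-1][100:240,230:400]
s=cv2.resize(s,(510,420));cv2.imwrite('pics/v7.png',cv2.resize(np.hstack([w,s]),None,fx=.74,fy=.74))"
```

```text
clock: 13.1
ee_pos: [504.6, 135.3, 180.6]
tool_rot: [-0.183, 3.135, 0.0]
contact_force: [-0.6, -0.6, -0.9]
gripper_width: 58.3
gripper_force: 0.0
```

View pics/v7.png

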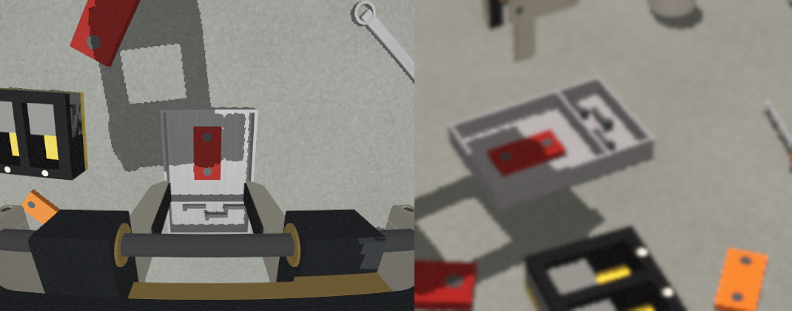

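The red plate lies flat in the middle of the bay (207,153 in the wrist image), released, and the arm is clear. Handing in.

```bash
python3 -c "
from bench import *
print(env.close_job())"
```

```text
the job is handed in; nothing more can be done
None
```

I tipped the red plate, lifted it out and set it down flat in the large bay of the small job tray; the job is handed in at about 13 s on the robot's clock, with the blue plate not touched. No verdict was returned.

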